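# Pump up the analyser's rinse can until its pressure pin is out

## Task

Pressurise the rinse can: with the fingertips, press its pump plunger down in full strokes, all the way down and letting it spring all the way back up each time, until the white pressure pin beside the pump stands fully out, then stop pumping, since continued pumping would lift the brass relief valve. Only push the plunger: do not touch the pin, do not shove, tip or lift the can, and leave the things around it where they stand.

Things in the scene. Friction and masses are not known exactly. Their poses are not given: they have to be found in the camera images.
- pressure_can: stainless pressure can, 3.6 kg, standing loose on the bench: 130 mm diameter (clamp band 140), lid top at 146 mm. Origin: centre of its underside, z up. On the lid: pump in the middle; white pin 41 mm from the axis towards the can's +x; brass relief valve 41 mm out at +135 degrees; outlet pipe at -130 degrees, 91 mm out, 175 mm high. Grip bar on -x, 97 mm out, below 115 mm
- plunger_top (a point): centre of the flat top of the pump's black mushroom knob (48 mm diameter, flat over the middle 42 mm, 14 mm thick, on a 12 mm rod), on the can's axis; 252 mm above the bench when up, 222 mm when fully down. The highest point of the can; the pump barrel below it ends at 198 mm
- plunger (a joint): travel of the plunger in m: 0 up, 0.030 fully down on its stop. A spring returns it when let go, within 0.3 s; pressing takes about 10 N at the top and 17 N at the bottom. Each down stroke adds pressure in proportion to its length, the up stroke none; the pressure stays. It takes 3 to 6 full strokes to bring the pin fully out, differing from start to start, so watch the pin
- indicator (a joint): how far the pin stands out, in m: 0 = in (its tip 2 mm above the rim of its black seat), 0.016 = fully out on its stop. It stays in until the pressure is nearly there, then rises over about one full stroke's worth of pumping, so it can stand part way out after one stroke and be fully out after the next; it stays out by itself
- indicator_tip (a point): centre of the top of the white plastic pressure pin (14 mm diameter); 160 mm above the bench when in, 176 mm when fully out
- relief (a joint): lift of the relief valve's stem in m: 0 = shut, 0.006 = fully lifted. It begins to lift about 2 full strokes' worth of pumping after the pin is fully out; a single stroke more than needed does not lift it
- relief_top (a point): top of the brass relief valve's stem, at the foot of its small pull ring; 167 mm above the bench when shut. Not to be handled
- gel_bottle: bystander: white hand-gel bottle with its own pump head, 66 mm diameter, 180 mm tall, its spout reaching 52 mm out along its -x; loose. Origin at the centre of its underside
- tube_rack: bystander: grey rack of capped sample tubes, 200 mm (its x) by 74 mm (its y), 106 mm tall; loose. Origin at the centre of its underside
- specimen_cup: bystander: specimen cup with screw lid, 67 mm diameter, 68 mm tall; loose. Origin at the centre of its underside

How it is judged (in metres and radians):
On the way, in this order (a step that is already met when the one before it is completed fails the run):
1. the plunger is pushed fully down (value of joint plunger above 0.027 m), for 0.02 s.
2. it springs back up (value of joint plunger below 0.004 m), for 0.02 s.
3. a second full stroke down (value of joint plunger above 0.027 m), for 0.02 s.
4. and back up (value of joint plunger below 0.004 m), for 0.02 s.
5. a third full stroke down (value of joint plunger above 0.027 m), for 0.02 s.
6. and back up with the pin fully out (value of joint plunger below 0.004 m and value of joint indicator above 0.0135 m), for 0.02 s.
At the end, for the whole second after the job is handed in: After three or more full strokes (27 mm down, back within 4 mm of the top) the pin stands at least 13.5 of 16 mm out, plunger up within 3 mm, relief valve under 2 mm, the can upright and within 20 mm of its place, gel bottle, rack and cup within 15 mm of theirs (value of joint indicator above 0.0135 m and value of joint plunger below 0.003 m and value of joint relief below 0.002 m and angle between pressure_can's own z axis and vertical below 0.05 rad and distance of pressure_can from where it was at the start of the episode below 0.02 m and linear speed of pressure_can below 0.01 m/s and distance of each of gel_bottle, tube_rack, specimen_cup from where it was at the start of the episode below 0.015 m); the robot touches nothing.
It fails at once if the relief valve lifts: the can was pumped on after the pin was out (value of joint relief above 0.002 m).
It fails at once if the pressure pin is touched (contact force between any of the fingers, the arm and indicator above 0.3 N).
It fails at once if the can is shoved, tipped or lifted (distance of pressure_can from where it was at the start of the episode above 0.025 m or angle between pressure_can's own z axis and vertical above 0.12 rad or height (world z) of pressure_can above 0.006 m).
It fails at once if a bystander is moved, tipped or lifted (distance of any of gel_bottle, tube_rack, specimen_cup from where it was at the start of the episode above 0.02 m).
It also fails if it takes over 48 s, if anything falls off the work surface, if the arm or the gripper's body presses on something with over 40 N, if the wrist force passes 120 N, or if a joint passes its speed limit or range.

## Robot

A 6-joint arm with a two-finger parallel gripper is mounted at the origin on the work surface. World frame = base frame: x ahead of the robot, y to its left, z up, the work surface at z = 0. Lengths are in mm, angles in rad, forces in N, time in s.
With the tool pointing down it reaches from about 275 to 750 mm from the base axis. Payload 10.2 kg.
Tool frame: the origin (TCP) lies between the finger pads; the fingertips stand 8 mm ahead of it and the grasp point (between the pads) lies 11 mm behind it; z points along the fingers, x is the direction in which the jaws open and shut, and the axes are right-handed (so a half turn about z gives the same grasp; the last joint's range is limited). The gripper opens to 85 mm and grips with 20 to 120 N. Pads are 22 mm wide; open, the fingers measure 114 mm over their backs; the gripper's body (76 mm by 85 mm) begins 54 mm behind the grasp point. The pads swing forward as they close: fully open they stand 13 mm farther back than shut.
Start: joints at [-1.411, 0.313, 1.498, -0, 1.331, -0.223], TCP at [196.085, -487.013, 209.394] pointing down, gripper open.
Joint ranges: [-2.94, 2.94], [-0.97, 2.17], [0.19, 2.56], [-1.23, 4.37], [0.02, 3.11], [-2.88, 2.88]. Speed limits (rad/s): [2.39, 2.39, 3.01, 3.14, 3.14, 3.14].

## Interface

Orientations are given as a unit quaternion [w, x, y, z].
In Python, from rig import sense, eyes, ctrl gives the robot as it stands.
- The arm moves only by the tool move_arm, never from a script. Its argument "rows" is a list that holds one entry, the list of rows, each a list of 5 numbers: the shift along the tool's x, y, z in mm, then the turn about the tool's z in units of 6 degrees (1.0 is 6 degrees), then the gripper command: -1 is shut, 1 is fully open, values between are in proportion. In form: [[[dx, dy, dz, roll, jaw], ...]]. A call has 1 to 12 rows; each row is the pose to reach, as a shift and turn from the pose measured when the call began, along the tool's axes at that moment; what a row does not reach only later rows make up. A row lasts 1/8 s, in which the tool goes at most 62.5 mm and 10.7 degrees, less where a joint would pass 70% of its speed; a pose out of reach is approached as far as the arm can. A call with a gripper value outside its range is refused whole. The fingers move at their own pace and stop on an object; "squeeze" is the grip in N (left out, the last holds). Time passes only in rows, so rows that repeat a pose let the fingers close. It gives the time, the measured TCP pose, the force and the opening at its end, in the units of the state.
- sense(): the state, without advancing time (a new reading comes with each control period).
- eyes.capture(name): name is "scene" or "top" or "wrist"; returns a dict with "color" (384x512x3 uint8, blue, green, red), "vertical_fov" (degrees; the focal length in pixels is half the picture's height over the tangent of half this angle, whatever the lens; pixels are square), "cx", "cy" (the principal point, pixels), "xyz" and "attitude" of the camera in the world. Camera axes: x right, y down, z forward; pixel columns grow to the right and rows downward; lengths in mm; the calibration is good to about 2 mm. A picture is of the moment at which its call begins. There is no depth.
- ctrl.finish_job(): hands the job in, once; it reports no verdict.
The state is a dict: "time_s": time; "joints": joint angles; "dq": joint speeds; "tau": joint torques, N m; "eef_pos": TCP position; "ee_rot": TCP orientation; "force": force on the tool from outside, world axes, zero at the start; "wrist_torque": the same for the moment, N m; "grip_width": opening from 0.0 (shut) to 1.0 (fully open).
Only numpy, scipy, OpenCV 4.12 (cv2) and the standard library are available. Lean on these libraries where they do the work, as an engineer would, in place of code of your own. Each camera call takes 0.05 s, during which the arm holds its last target. There are 200 camera calls.

## Working session

There is one attempt and no reset: what is moved stays moved. The work goes in short steps, Python scripts to look and compute and a tool call to move; the robot and the scene stay as the last step left them, time stands still between calls to the robot, and variables do not carry over. Pictures are saved under pics/ and viewed, about 8 in all and at most 12, crops included, and the job is handed in when it is done.

Besides the shell and the picture viewer there is one more tool, called after ">>>" as name(argument=value, ...) on one line, values as JSON. move_arm: Moves the arm, as the interface text tells. Its arguments: {"type":"object","properties":{"rows":{"type":"array","items":{"type":"array","items":{"type":"array","items":{"type":"number"}}}},"squeeze":{"type":"number"}},"required":["rows"]}

```bash
mkdir -p pics
cat > h.py <<'E'
import numpy as np, cv2
from scipy.spatial.transform import Rotation as R
from rig import sense, eyes, ctrl
def cap(n,save=None):
    c=eyes.capture(n)
    if save: cv2.imwrite('pics/'+save,c['color'])
    return c
def par(c):
    f=c['color'].shape[0]/2/np.tan(np.radians(c['vertical_fov'])/2)
    q=np.array(c['attitude'],float)
    M=q if q.shape==(3,3) else R.from_quat(q[[1,2,3,0]]).as_matrix()
    return f,M,np.array(c['xyz'],float)
def ray(c,u,v,z):
    f,M,p=par(c); d=M@np.array([(u-c['cx'])/f,(v-c['cy'])/f,1]); return p+d*(z-p[2])/d[2]
def proj(c,P):
    f,M,p=par(c); d=M.T@(np.array(P,float)-p); return np.array([c['cx']+f*d[0]/d[2],c['cy']+f*d[1]/d[2]])
E
python3 - <<'E'
from h import *
s=sense(); print({k:np.round(s[k],3).tolist() for k in s})
ims=[]
for n in ('scene','top'):
    c=cap(n); print(n,c['xyz'],c['attitude'],c['vertical_fov'],c['cx'],c['cy']); ims.append(c['color'])
    cv2.imwrite(f'pics/{n}0.png',c['color'])
E
```

```text
{'time_s': 0.0, 'joints': [-1.411, 0.313, 1.498, -0.0, 1.331, -0.223], 'dq': [0.001, -0.001, 0.0, 0.001, 0.002, 0.001], 'tau': [-0.001, -41.227, -25.975, -0.0, 0.004, -0.0], 'eef_pos': [196.038, -486.709, 208.816], 'ee_rot': [-0.0, 0.829, -0.56, -0.0], 'force': [-0.038, 0.422, -0.373], 'wrist_torque': [-0.027, -0.008, 0.059], 'grip_width': 0.996}
scene [1267.03750913 -472.01962968  860.70675758] [-0.37673208  0.80420228  0.41862921 -0.18995057] 49.06579972261605 258.96411172474376 194.7707992350592
top [ 471.74238873    2.57816682 1197.13890158] [-0.05266821  0.70562009 -0.70519283  0.04504907] 45.27634263444136 252.30084337796086 185.06188556562435
```

View pics/scene0.png

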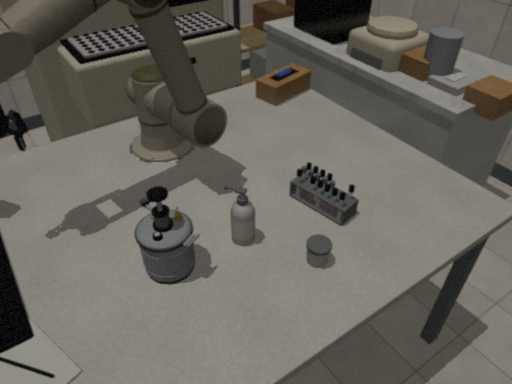

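View pics/top0.png

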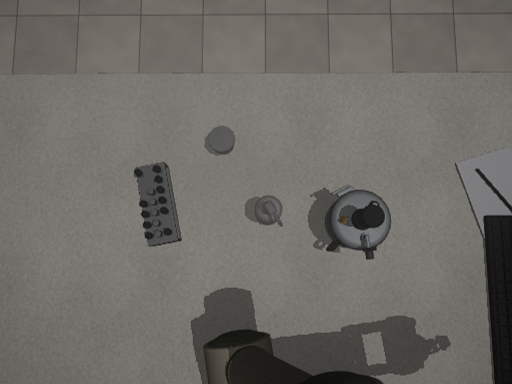

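Scene view: can at (167,245) with the black knob at (157,194). Top view: can at (360,219) with the knob at about (371,216), and the gel bottle at (267,210). I'll measure the knob in both views.

Run:
```python
from h import *
cs=cap('scene'); ct=cap('top')
a=cv2.resize(cs['color'][170:290,110:270],None,fx=5,fy=5,interpolation=cv2.INTER_CUBIC)[:,:800]
b=cv2.resize(ct['color'][170:270,310:410],None,fx=6,fy=6,interpolation=cv2.INTER_CUBIC)
cv2.imwrite('pics/s1.png',a); cv2.imwrite('pics/t1.png',b)
for n,c,(x0,y0,x1,y1) in (('s',cs,(140,180,175,205)),('t',ct,(350,195,400,240))):
    g=c['color'][y0:y1,x0:x1].max(2); m=(g<45).astype(np.uint8)
    k,l,st,ce=cv2.connectedComponentsWithStats(m)
    for i in range(1,k):
        if st[i,4]>20: u,v=ce[i]+[x0,y0]; print(n,st[i],u,v,ray(c,u,v,252 if n=='t' else 245))
# can lid outline in top: mean of body circle
print('bottle',ray(ct,267,210,140),'lidcentre',ray(ct,360.5,219,140))
```

```text
s [  1   7  26  18 272] 155.56617647058823 194.6360294117647 [ 539.99615506 -237.29646192  245.        ]
t [  1   6  33  29 630] 367.64761904761906 216.6984126984127 [ 537.86001398 -223.42240191  252.        ]
bottle [560.96658878 -19.79668953 140.        ] lidcentre [ 540.41601004 -233.71001801  140.        ]
```

View pics/s1.png

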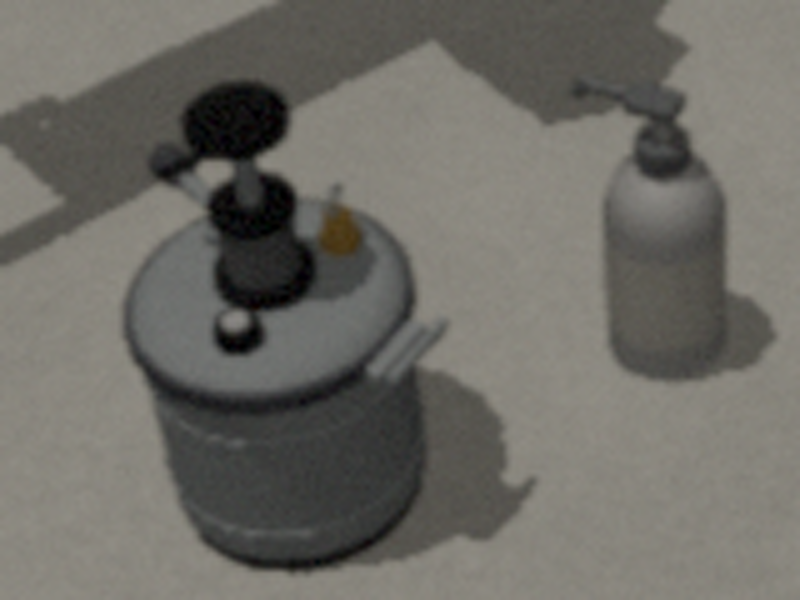

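View pics/t1.png

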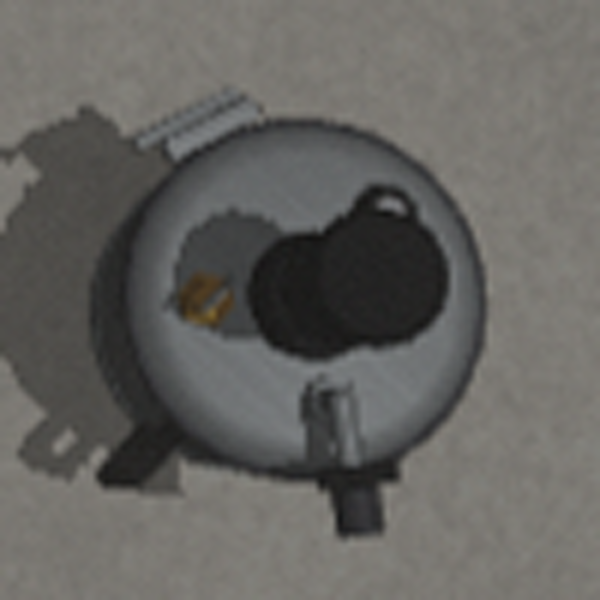

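Scene crop: knob ellipse at crop (236,120), which is full (157.2,194), and the white pin in its black seat at full (158,235). The brass valve is at (178,217). Top crop: knob disk at crop (384,277), which is full (374,216.2). The pin is partly hidden under the knob at crop (388,208).

Run:
```python
from h import *
cs=cap('scene'); ct=cap('top')
k=ray(ct,374,216.2,252); print('top knob',k,'scene knob',ray(cs,157.2,194,247))
print('pin',ray(cs,158,235,160),'pin top',ray(ct,374.7,204.7,158))
s=sense(); q=np.array(s['ee_rot']); M=R.from_quat(q[[1,2,3,0]]).as_matrix(); print(M.round(3))
print('shift to knob, z=300', M.T@(np.array([k[0],k[1],300])-s['eef_pos']))
```

```text
top knob [ 538.88849883 -236.4299698   252.        ] scene knob [ 542.38586447 -234.08211362  247.        ]
pin [ 576.7659528  -261.68920971  160.        ] pin top [ 571.55346414 -262.68723475  158.        ]
[[ 0.374 -0.928 -0.   ]
 [-0.928 -0.374  0.   ]
 [-0.    -0.    -1.   ]]
shift to knob, z=300 [-104.33826423 -411.57891095  -90.72620154]
```

Both views put the knob near (540.5, -235.5). The pin is about 43 mm away, against 41 mm expected. I'll raise the arm, shut the jaws and move above the knob.

>>> move_arm(rows=[[[0, 0, -60, 0, -1], [0, 0, -91, 0, -1], [-15, -60, -91, 0, -1], [-30, -120, -91, 0, -1], [-45, -180, -91, 0, -1], [-60, -240, -91, 0, -1], [-75, -298, -91, 0, -1], [-90, -356, -91, 0, -1], [-104, -413, -91, 0, -1], [-104, -413, -91, 0, -1], [-104, -413, -91, 0, -1], [-104, -413, -91, 0, -1]]])

```text
time_s: 1.8
eef_pos: [539.6, -237.2, 300.5]
ee_rot: [-0.0, 0.828, -0.56, -0.0]
force: [-0.6, -0.1, 0.3]
grip_width: -0.0
```

Run:
```python
from h import *
s=sense(); print({k:np.round(s[k],3).tolist() for k in s})
c=cap('wrist','w2.png'); cs=cap('scene'); print(c['xyz'])
a=cv2.resize(cs['color'][130:290,90:250],None,fx=3.6,fy=3.6,interpolation=cv2.INTER_CUBIC)
cv2.imwrite('pics/s2.png',a)
t=s['eef_pos']; t=np.array([t[0],t[1],252]); print('proj',proj(c,t),proj(c,[540.5,-235.5,252]))
```

```text
{'time_s': 1.8, 'joints': [-0.613, 0.42, 1.113, 0.0, 1.608, 0.577], 'dq': [-0.001, -0.001, -0.004, 0.0, 0.001, 0.001], 'tau': [0.562, -47.38, -27.452, 0.015, -0.001, -0.005], 'eef_pos': [539.571, -237.168, 300.503], 'ee_rot': [-0.0, 0.828, -0.56, -0.0], 'force': [-0.585, -0.131, 0.27], 'wrist_torque': [-0.008, -0.034, -0.016], 'grip_width': -0.0}
[ 612.51442746 -208.12066775  464.36275596]
proj [254.82537863 203.03276676] [253.32851512 201.30166714]
```

View pics/w2.png

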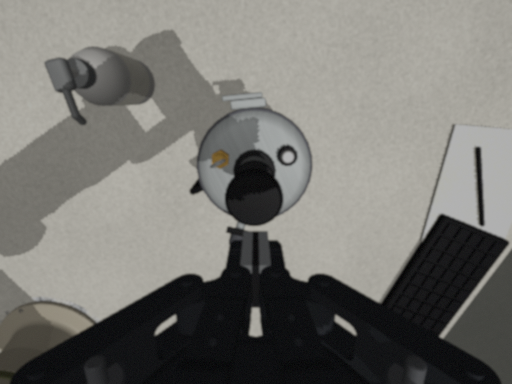

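View pics/s2.png

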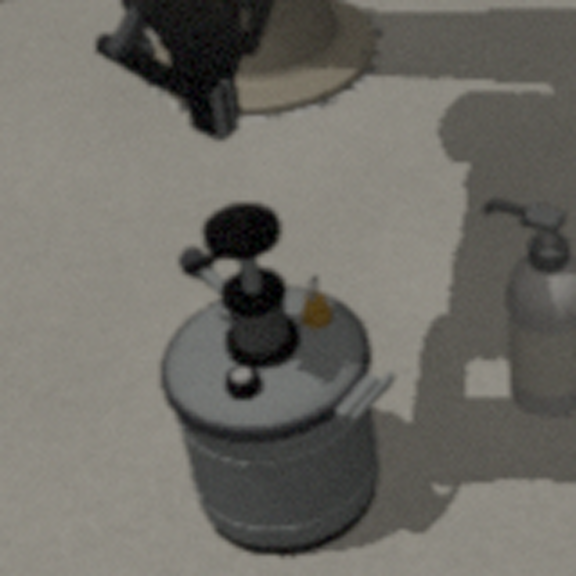

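Wrist view: knob disc at about (254,197) and my TCP axis projects to (255,203), so the knob is about 5 mm further towards +x. The pin at (286,155) is well clear. Scene crop: fingertips above the knob, pin in. I'll correct by about 3.5 mm and make the first stroke gently, reading the force.

>>> move_arm(rows=[[[-1, -3.5, 25, 0, -1], [-1, -3.5, 38, 0, -1], [-1, -3.5, 48, 0, -1], [-1, -3.5, 58, 0, -1], [-1, -3.5, 64, 0, -1], [-1, -3.5, 68, 0, -1], [-1, -3.5, 68, 0, -1], [-1, -3.5, 68, 0, -1]]])

```text
time_s: 2.9
eef_pos: [542.7, -234.9, 232.9]
ee_rot: [-0.0, 0.828, -0.56, 0.0]
force: [-0.2, 0.3, 0.0]
grip_width: -0.003
```

No force is shown at a depth that should give about 16 N, so I'll look.

Run:
```python
from h import *
s=sense(); print(s['eef_pos'],s['force'],s['tau'])
c=cap('wrist'); cs=cap('scene')
a=cv2.resize(cs['color'][150:290,100:240],None,fx=4,fy=4,interpolation=cv2.INTER_CUBIC)
b=cv2.resize(c['color'][100:330,140:370],(560,560))[:, :240+0] if 0 else cv2.resize(c['color'][90:290,210:300],(252,560))
cv2.imwrite('pics/s3.png',np.hstack([a[:,:540],b]))
```

```text
[ 542.68892089 -234.88680593  232.90804722] [-0.20505391  0.33699401  0.02890089] [-1.44854400e-02 -4.80746555e+01 -2.67630225e+01  2.44742841e-04
 -2.90809148e-03 -7.98859833e-05]
```

View pics/s3.png

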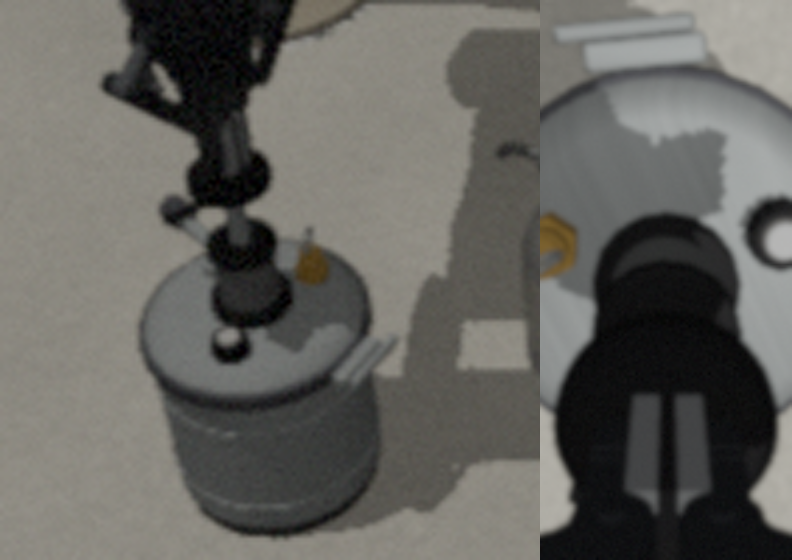

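The knob still looks up (scene y≈194.5), so the tips may only be reaching its top. I'll check where the tool axis projects against the seen tip, which is at (255,231) in the wrist picture and about (158,191) in the scene.

Run:
```python
from h import *
s=sense(); p=s['eef_pos']; c=cap('wrist'); cs=cap('scene','s4.png')
cv2.imwrite('pics/w4.png',c['color'])
for d in (-20,-10,0,8,20,30,40): print(d,proj(c,[p[0],p[1],p[2]+d]).round(1),proj(cs,[p[0],p[1],p[2]+d]).round(1))
print('knob if up',proj(c,[542.5,-235,252]).round(1),'if down 27',proj(c,[542.5,-235,225]).round(1),proj(cs,[542.5,-235,252]).round(1),proj(cs,[542.5,-235,225]).round(1))
b=c['color'][150:290,190:320]; a=cs['color'][160:230,125:190]
cv2.imwrite('pics/s5.png',np.hstack([cv2.convertScaleAbs(cv2.resize(b,(520,560),interpolation=cv2.INTER_CUBIC),alpha=3),cv2.convertScaleAbs(cv2.resize(a,(260,280),interpolation=cv2.INTER_CUBIC).repeat(2,0)[:560],alpha=3)]))
```

```text
-20 [254.8 217. ] [159.1 205.5]
-10 [254.8 222.9] [158.5 202.2]
0 [254.8 229.3] [157.8 198.9]
8 [254.8 235. ] [157.3 196.3]
20 [254.8 244.5] [156.5 192.2]
30 [254.8 253.6] [155.9 188.8]
40 [254.8 263.8] [155.2 185.3]
knob if up [254.8 244.1] if down 27 [254.8 224.4] [156.5 192.5] [158.3 201.5]
```

View pics/s5.png

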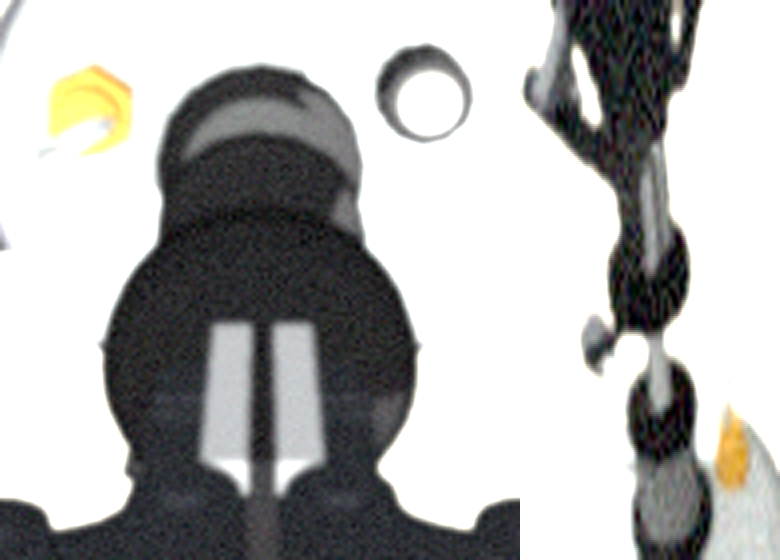

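Knob is up: wrist disc centre (255,240), against 244 predicted if up and 224 if down. The tips end at about (255,231), centred over the disc, and the force is zero. The real tips therefore sit higher than the 8 mm offset implies, so I'll find contact by force in small steps.

>>> move_arm(rows=[[[0, 0, 3, 0, -1], [0, 0, 6, 0, -1], [0, 0, 9, 0, -1], [0, 0, 9, 0, -1]]])

```text
time_s: 3.6
eef_pos: [542.8, -235.0, 224.9]
ee_rot: [-0.0, 0.828, -0.56, 0.001]
force: [-2.3, -0.4, 5.7]
grip_width: -0.002
```

```bash
cat >> h.py <<'E'
def kn():
    c=cap('wrist'); g=(c['color'].max(2)<60).astype(np.uint8)
    w=[(r,np.flatnonzero(g[r,190:320])) for r in range(195,262,4)]
    print('knob rows',[(r,int(x.min()+190),int(x.max()+190)) for r,x in w if len(x)])
    s=sense(); print(np.round(s['eef_pos'],1),np.round(s['force'],1))
E
python3 -c "
from h import *
kn()"
```

```text
knob rows [(195, 228, 280), (199, 229, 279), (203, 230, 279), (207, 229, 280), (211, 229, 280), (215, 226, 282), (219, 223, 286), (223, 220, 288), (227, 218, 290), (231, 217, 292), (235, 216, 293), (239, 214, 294), (243, 215, 294), (247, 215, 294), (251, 216, 293), (255, 217, 292), (259, 219, 290)]
[ 542.8 -235.   224.8] [-1.7  0.6  6.9]
```

>>> move_arm(rows=[[[0, 0, 3, 0, -1], [0, 0, 6, 0, -1], [0, 0, 6, 0, -1]]])

```text
time_s: 4.03
eef_pos: [542.8, -235.0, 220.1]
ee_rot: [0.0, 0.828, -0.56, 0.002]
force: [-2.4, 1.4, 8.2]
grip_width: 0.002
```

```bash
python3 -c "
from h import *
kn()"
```

```text
knob rows [(195, 227, 280), (199, 228, 280), (203, 229, 280), (207, 229, 279), (211, 228, 281), (215, 226, 282), (219, 223, 286), (223, 220, 288), (227, 218, 290), (231, 217, 292), (235, 216, 293), (239, 215, 294), (243, 214, 295), (247, 215, 294), (251, 216, 293), (255, 217, 292), (259, 219, 290)]
[ 542.8 -235.   220. ] [-2.4  1.5  8.4]
```

The knob image now stays fixed relative to the tool, so it is moving down with it. I'll continue towards the stop, watching force.

>>> move_arm(rows=[[[0, 0, 6, 0, -1], [0, 0, 12, 0, -1], [0, 0, 18, 0, -1], [0, 0, 20, 0, -1], [0, 0, 20, 0, -1]]])

```text
time_s: 4.7
eef_pos: [542.9, -235.1, 201.8]
ee_rot: [0.0, 0.828, -0.56, 0.003]
force: [-4.9, 1.9, 11.9]
grip_width: -0.004
```

>>> move_arm(rows=[[[0, 0, 3, 0, -1], [0, 0, 3, 0, -1]]])

```text
time_s: 4.95
eef_pos: [542.9, -235.1, 200.8]
ee_rot: [0.0, 0.828, -0.56, 0.004]
force: [-4.7, 2.5, 13.8]
grip_width: -0.002
```

>>> move_arm(rows=[[[0, 0, 4, 0, -1], [0, 0, 4, 0, -1]]])

```text
time_s: 5.2
eef_pos: [543.0, -235.2, 200.1]
ee_rot: [0.0, 0.828, -0.56, 0.005]
force: [-7.3, 3.1, 20.9]
grip_width: -0.001
```

>>> move_arm(rows=[[[0, 0, 4, 0, -1], [0, 0, 4, 0, -1]]])

```text
time_s: 5.45
eef_pos: [543.2, -235.3, 200.0]
ee_rot: [0.001, 0.829, -0.56, 0.007]
force: [-10.3, 4.3, 24.5]
grip_width: -0.006
```

Run:
```python
from h import *
kn()
cs=cap('scene'); a=cs['color'][160:250,110:200]
cv2.imwrite('pics/s6.png',cv2.convertScaleAbs(cv2.resize(a,(585,585),interpolation=cv2.INTER_CUBIC),alpha=2))
```

```text
knob rows [(195, 226, 296), (199, 225, 281), (203, 224, 282), (207, 224, 282), (211, 224, 281), (215, 226, 282), (219, 223, 285), (223, 220, 288), (227, 218, 290), (231, 217, 291), (235, 216, 293), (239, 215, 293), (243, 214, 294), (247, 215, 294), (251, 215, 293), (255, 216, 293), (259, 217, 290)]
[ 543.2 -235.2  200. ] [-9.8  5.8 24.7]
```

View pics/s6.png

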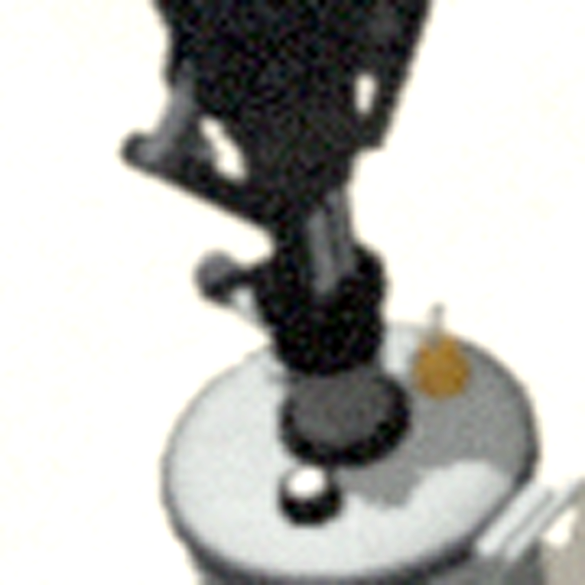

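Stroke 1 is on its stop: the TCP stuck at z≈200 with the force rising, the knob at (330,300) down on the barrel, and the pin still in at crop (308,483). Now I'll release and record a pin baseline.

>>> move_arm(rows=[[[0, 0, -15, 0, -1], [0, 0, -30, 0, -1], [0, 0, -38, 0, -1], [0, 0, -38, 0, -1], [0, 0, -38, 0, -1], [0, 0, -38, 0, -1]]])

```text
time_s: 6.3
eef_pos: [542.6, -234.8, 237.3]
ee_rot: [0.001, 0.829, -0.56, 0.006]
force: [0.1, -0.2, -0.2]
grip_width: 0.001
```

```bash
cat >> h.py <<'E'
def pin():
    for n,x0,x1,y0,y1 in (('scene',148,170,222,246),):
        c=cap(n); g=c['color'][y0:y1,x0:x1].min(2).astype(int)
        cv2.imwrite('pics/pin_%05d.png'%(sense()['time_s']*100),cv2.resize(c['color'][160:260,105:205],(600,600),interpolation=cv2.INTER_CUBIC))
        print('col',[int(v) for v in g[:,9:12].mean(1)], 'rows',y0)
        print('pred tip in/out',proj(c,[574.5,-262,160]).round(1),proj(c,[574.5,-262,176]).round(1))
    s=sense(); print(np.round(s['eef_pos'],1),np.round(s['force'],1))
E
python3 -c "
from h import *
pin()"
```

```text
col [45, 42, 44, 44, 40, 32, 11, 14, 5, 41, 93, 116, 115, 87, 48, 14, 6, 6, 38, 98, 112, 114, 113, 113] rows 222
pred tip in/out [157.5 234.5] [156.4 229.6]
[ 542.7 -234.8  237.5] [ 0.1 -0.1 -0.3]
```

Clean release with zero force. Pin baseline: white rows 232–235, and it should move to about 227–230 when out. Stroke 2:

>>> move_arm(rows=[[[0, 0, 10, 0, -1], [0, 0, 20, 0, -1], [0, 0, 30, 0, -1], [0, 0, 38, 0, -1], [0, 0, 42, 0, -1], [0, 0, 43, 0, -1]]])

```text
time_s: 7.1
eef_pos: [543.5, -235.4, 199.9]
ee_rot: [0.001, 0.829, -0.56, 0.009]
force: [-13.8, 8.3, 41.8]
grip_width: 0.0
```

>>> move_arm(rows=[[[0, 0, -15, 0, -1], [0, 0, -30, 0, -1], [0, 0, -38, 0, -1], [0, 0, -38, 0, -1], [0, 0, -38, 0, -1], [0, 0, -38, 0, -1]]])

```text
time_s: 7.85
eef_pos: [542.8, -234.9, 237.2]
ee_rot: [0.001, 0.829, -0.56, 0.009]
force: [-1.0, -0.8, 0.7]
grip_width: -0.002
```

```bash
python3 -c "
from h import *
pin()"
```

```text
col [43, 44, 45, 44, 41, 29, 12, 13, 11, 42, 93, 115, 115, 87, 48, 17, 3, 1, 38, 98, 112, 116, 113, 112] rows 222
pred tip in/out [157.5 234.5] [156.4 229.6]
[ 542.8 -234.9  237.3] [ 0.6 -0.8  0. ]
```

Stroke 2 is full (stop at 199.9) and the pin hasn't moved. For stroke 3 I'll press slightly less hard.

>>> move_arm(rows=[[[0, 0, 10, 0, -1], [0, 0, 20, 0, -1], [0, 0, 30, 0, -1], [0, 0, 38, 0, -1], [0, 0, 40, 0, -1], [0, 0, 41, 0, -1]]])

```text
time_s: 8.65
eef_pos: [543.6, -235.4, 200.0]
ee_rot: [0.001, 0.829, -0.56, 0.011]
force: [-9.9, 6.3, 31.0]
grip_width: -0.001
```

>>> move_arm(rows=[[[0, 0, -15, 0, -1], [0, 0, -30, 0, -1], [0, 0, -38, 0, -1], [0, 0, -38, 0, -1], [0, 0, -38, 0, -1], [0, 0, -38, 0, -1]]])

```text
time_s: 9.4
eef_pos: [542.8, -234.8, 237.3]
ee_rot: [0.001, 0.829, -0.56, 0.01]
force: [-0.1, -0.0, -0.5]
grip_width: -0.003
```

```bash
python3 -c "
from h import *
pin()"
```

```text
col [45, 45, 44, 44, 42, 27, 19, 46, 89, 104, 101, 83, 70, 54, 36, 9, 13, 6, 42, 97, 114, 113, 114, 114] rows 222
pred tip in/out [157.5 234.5] [156.4 229.6]
[ 542.8 -234.8  237.4] [ 0.8 -0.1 -0. ]
```

The pin has risen about 2 px (upper edge 231→229), roughly 6–7 of 16 mm, so it is part way out. Stroke 4:

>>> move_arm(rows=[[[0, 0, 10, 0, -1], [0, 0, 20, 0, -1], [0, 0, 30, 0, -1], [0, 0, 38, 0, -1], [0, 0, 40, 0, -1], [0, 0, 41, 0, -1]]])

```text
time_s: 10.2
eef_pos: [543.6, -235.3, 200.0]
ee_rot: [0.001, 0.829, -0.559, 0.012]
force: [-9.5, 7.1, 31.0]
grip_width: 0.002
```

>>> move_arm(rows=[[[0, 0, -15, 0, -1], [0, 0, -30, 0, -1], [0, 0, -38, 0, -1], [0, 0, -38, 0, -1], [0, 0, -38, 0, -1], [0, 0, -38, 0, -1]]])

```text
time_s: 10.95
eef_pos: [542.8, -234.6, 237.3]
ee_rot: [0.001, 0.829, -0.559, 0.012]
force: [-0.4, 0.4, -0.1]
grip_width: -0.002
```

```bash
python3 -c "
from h import *
pin()"; ls pics | grep pin
```

```text
col [43, 41, 43, 43, 47, 72, 88, 90, 73, 68, 63, 65, 63, 58, 32, 14, 3, 6, 40, 97, 112, 114, 113, 112] rows 222
pred tip in/out [157.5 234.5] [156.4 229.6]
[ 542.8 -234.7  237.4] [0.  0.8 0.4]
pin_00635.png
pin_00790.png
pin_00944.png
pin_01100.png
```

The pin's upper edge moved from about 231.3 to 226.5, or 4.8 px against 4.9 px expected for 16 mm, so it is fully out. I'll retreat straight up and check.

>>> move_arm(rows=[[[0, 0, -40, 0, -1], [0, 0, -80, 0, -1], [0, 0, -100, 0, -1], [0, 0, -100, 0, -1], [0, 0, -100, 0, -1]]])

```text
time_s: 11.62
eef_pos: [540.8, -233.0, 335.9]
ee_rot: [0.001, 0.829, -0.559, 0.011]
force: [-0.4, -0.6, -1.4]
grip_width: 0.001
```

Run:
```python
from h import *
pin()
a=cv2.imread('pics/pin_00635.png'); cs=cap('scene'); b=cs['color']
o=cv2.imread('pics/scene0.png')
f=lambda i:cv2.resize(i[175:275,110:210],(400,400),interpolation=cv2.INTER_CUBIC)
cv2.imwrite('pics/fin.png',cv2.convertScaleAbs(np.hstack([f(o),f(b)]),alpha=1.7))
# bystander + can shift check by phase correlation on edges
for n,(x0,y0,x1,y1) in dict(can=(140,245,200,280),rack=(285,160,360,222),cup=(300,232,338,270),bottle=(226,205,262,246)).items():
    g=lambda i:cv2.cvtColor(i[y0:y1,x0:x1],cv2.COLOR_BGR2GRAY).astype(np.float32)
    print(n,cv2.phaseCorrelate(g(o),g(b)))
```

```text
col [46, 42, 39, 44, 48, 73, 88, 88, 74, 64, 63, 63, 65, 55, 32, 11, 6, 10, 44, 97, 111, 115, 114, 113] rows 222
pred tip in/out [157.5 234.5] [156.4 229.6]
[ 540.7 -233.   335.9] [ 0.3  0.3 -0.7]
can ((-0.07669539416796667, -0.020849567877448294), 1.0187445905473498)
rack ((0.41448712538332444, 0.020586720010889792), 0.9190280091762543)
cup ((0.038952069798668276, -0.08243974010802546), 0.8861716541647912)
bottle ((0.2521014911497339, 0.07097130287007047), 0.29751811145264423)
```

View pics/fin.png

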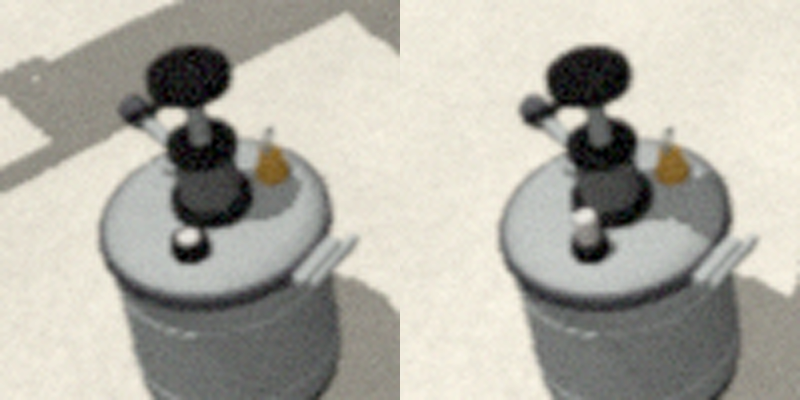

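Before and after: the pin top moved from crop (190,237) to (183,215), about 5.5 px, so it is fully out. The knob is back up, the brass valve is unchanged and the can hasn't moved. Handing in.

```bash
python3 -c "
from rig import ctrl
print(ctrl.finish_job())"
```

```text
the job is handed in; nothing more can be done
None
```

I pumped the can with four full strokes, stopped when the pin was out, moved clear and handed the job in at about 12 s. No verdict was reported.

- **Strokes:** each one ended on the stop at TCP z ≈ 200 mm with the force rising sharply (25–42 N). After each release the tool force was back to zero.
- **Pin:** it stayed in after strokes 1 and 2 and stood about 6–7 mm out after stroke 3. After stroke 4 it had risen about 5 px in the scene camera. About 4.9 px is expected for the full 16 mm, so I stopped there.
- **Final check:** the plunger is up and the brass valve looks unchanged. The can and the bystanders shifted less than 0.5 px, although the bottle's match was weak because shadows had changed around it.
- **Disagreed:** the shut fingertips met the knob at TCP z ≈ 230 mm, about 30 mm lower than the stated 8 mm fingertip offset implies. I never found out why, so I located contact by force in small steps. During the first stroke the force also read lower than stated, about 6–14 N instead of 10–17 N.

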